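# Pack the hanging foot of the bench grinder

## Robot

A 6-joint arm with a two-finger parallel gripper is mounted at the origin on the work surface. World frame = base frame: x ahead of the robot, y to its left, z up, the work surface at z = 0. Lengths are in mm, angles in degrees, forces in N, time in s.
With the tool pointing down it reaches from about 250 to 800 mm from the base axis. Payload 8.5 kg.
Tool frame: the origin (TCP) lies midway between the tips of the shut fingers; the grasp point (between the pads) lies 19 mm behind it; z points along the fingers, y is the direction in which the jaws open and shut (so a half turn about z gives the same grasp; the last joint's range is limited). The gripper opens to 85 mm and grips with 20 to 120 N. Pads are 22 mm wide; open, the fingers measure 114 mm over their backs; the gripper's body (76 mm by 85 mm) begins 54 mm behind the grasp point. The pads swing forward as they close: fully open they stand 13 mm farther back than shut.
Start: joints at [67.609, 13.648, -0.773, 75.585, 0, 90], TCP at [199.968, 485.375, 205.076] pointing down, gripper open.
Joint ranges: [-152.45, 152.45], [-59.26, 108.67], [-65.41, 83.53], [-104.44, 129.93], [-82.83, 76.93], [-180, 180]. Speed limits (degrees/s): [127.2, 127.2, 159.86, 180, 180, 180].

## Interface

Orientations are given as [roll, pitch, yaw] about the fixed x, y, z axes, in that order (R = Rz(yaw) Ry(pitch) Rx(roll)).
In Python, from rig import manip gives the robot as it stands. The module is installed in compiled form; this text tells all that it offers.
- The arm moves only by the tool drive_tool, never from a script. Its argument "commands" is a list of rows, each an object of numbers: "x", "y", "z": the shift along the tool's x, y, z in cm; "wx", "wy", "wz": the turn, a rotation vector about the tool's x, y, z in degrees; "hand": the closure, from 0 (fully open) to 1 (shut). A call has 1 to 20 rows; each row is the pose to reach, as a shift and turn from the pose measured when the call began, along the tool's axes at that moment; what a row does not reach only later rows make up. A row lasts 1/10 s, in which the tool goes at most 50 mm and 8.59 degrees, less where a joint would pass 70% of its speed; a pose out of reach is approached as far as the arm can. A call with a gripper value outside its range is refused whole. The fingers move at their own pace and stop on an object; the grip force is fixed at half the most. Time passes only in rows, so rows that repeat a pose let the fingers close. It gives the time, the measured TCP pose, the force and the opening at its end, in the units of the state.
- manip.get_obs(): the state, without advancing time (a new reading comes with each control period).
- manip.camera(name): name is "scene" or "side" or "wrist"; returns (picture, depth): 480x640x3 uint8, red, green, blue; 480x640 float32, mm along the optical axis (not along the pixel's ray), 0 where there is no reading.
- manip.camera_params(name): a dict with "fx", "fy", "cx", "cy" (pixels), "extrinsics" (4x4, takes a point from camera to world coordinates). Camera axes: x right, y up, looking along -z (the intrinsics and any distortion apply to the point x, -y, -z); pixel columns grow to the right and rows downward; lengths in mm; the calibration is good to about 2 mm. A picture is of the moment at which its call begins: read the wrist's pose just before it. camera_params takes no time and is no camera call; for the wrist camera it gives the pose at the moment of the call.
- manip.finish_job(): hands the job in, once; it reports no verdict.
The state is a dict: "time_s": time; "joints": joint angles; "joint_velocities": joint speeds; "joint_torque": joint torques, N m; "ee_pos": TCP position; "eef_rot": TCP orientation; "contact_force": force on the tool from outside, world axes, zero at the start; "wrist_torque": the same for the moment, N m; "grip_width": opening from 0.0 (shut) to 1.0 (fully open).
Only numpy, scipy, OpenCV 4.12 (cv2) and the standard library are available. Lean on these libraries where they do the work, as an engineer would, in place of code of your own. Each camera call takes 0.05 s, during which the arm holds its last target. There are 200 camera calls.

## Task

The bench grinder's one unbolted foot hangs clear of the bench by a small unknown gap. Take the steel wedge shim by its grip block and slide it, flat on the bench, thin end first and square to the foot, under the middle of the foot until you feel it drag firmly: the shim must carry the foot, neither loose nor forced in. Then let go and leave it there, without knocking the tin, mug or screwdriver or pushing on the grinder itself.

Things in the scene. Friction and masses are not known exactly. Their poses are not given: they have to be found in the camera images.
- shim: Loose steel wedge shim, about 0.25 kg, flat on the bench, 140 mm long, 30 mm wide. Origin on its underside, straight below the middle of the grip block; x runs along the blade to the thin end, z up. The top slopes evenly from 14.5 mm high at x = 20 mm to 2 mm at the tip, x = 120 mm (1 mm per 8 mm).
- shim_grip (a point): Middle of the shim's upright dark steel grip block, 34 mm above the shim's origin. The block is 30 mm long (x), 22 mm wide (y), its top 52 mm above the underside; it stands on the shim's rear block, 40 mm long, 30 mm wide, 14.5 mm high. Axes as the shim's.
- shim_tip (a point): Middle of the shim's thin edge at its underside, 120 mm along x from the shim's origin. Axes as the shim's.
- grinder: Grey double-wheel bench grinder, fixed, 250 mm high, 330 mm wide along its x (wheel axis). Origin at bench level below its middle. Two far feet (+y side) are bolted down; the unbolted foot, mid -y side, hangs. Below the base, behind the unbolted foot, is an open tunnel 30 mm high, 100 mm wide and deep. Wheels and rests reach only to y = -113 mm, at least 85 mm above the bench.
- foot_mouth (a point): Point on the bench below the middle of the unbolted foot's rounded rubber pad (grinder y = -128 mm). Axes as the grinder's: the shim goes in along +y; x is across the foot. The pad is 56 mm wide and hangs 5.5 to 12.5 mm above the bench, different every time.
- foot_edge (a point): Point on the bench below the outer edge of the unbolted foot, 6 mm outside point foot_mouth. The foot is a lug 60 mm wide, its top 21 to 29 mm above the bench (49 to 57 at its root). It is springy, giving upward 1 mm for 6 N. Well fitted, the shim bears 3 to 12 N of it: sliding it further then takes about 4 to 13 N of push (8 is about right). 20 N of load is too much.
- tin: Bystander: round grease tin, 90 mm across, 105 mm high, origin at the centre of its underside. Leave it alone.
- mug: Bystander: white mug, 80 mm across, 92 mm high with a handle, origin at the centre of its underside. Leave it alone.
- driver: Bystander: screwdriver 200 mm long lying on the bench. Leave it alone.
Not all that is in view belongs to the job. Of the things that look like the shim, take the one that is farthest to the robot's left at the start.

How it is judged:
By the outcome, as a careful person would: the job done as asked, in the order asked, and still so for the second after the job is handed in, with the robot touching nothing.
It also fails if it takes over 50 s, if anything falls off the work surface, if the arm or the gripper's body presses on something with over 40 N, if the wrist force passes 120 N, or if a joint passes its speed limit or range.

## Working session

There is one attempt and no reset: what is moved stays moved. The work goes in short steps, Python scripts to look and compute and a tool call to move; the robot and the scene stay as the last step left them, time stands still between calls to the robot, and variables do not carry over. Pictures are saved under pics/ and viewed, about 8 in all and at most 12, crops included, and the job is handed in when it is done.

Besides the shell and the picture viewer there is one more tool, called after ">>>" by a JSON object that holds its "method" and its "body", one argument or row to a line. drive_tool: Moves the arm, as the interface text tells. Its arguments: {"type":"object","properties":{"commands":{"type":"array","items":{"type":"object","properties":{"x":{"type":"number"},"y":{"type":"number"},"z":{"type":"number"},"wx":{"type":"number"},"wy":{"type":"number"},"wz":{"type":"number"},"hand":{"type":"number"}}}}},"required":["commands"]}

```bash
mkdir -p pics
cat > h.py <<'E'
import numpy as np, cv2
from rig import manip
def snap(n,tag):
    P=manip.camera_params(n); rgb,d=manip.camera(n)
    np.savez(f'{tag}.npz',rgb=rgb,d=d,E=P['extrinsics'],K=[P['fx'],P['fy'],P['cx'],P['cy']])
    cv2.imwrite(f'pics/{tag}.png',rgb[:,:,::-1]); return P
def load(tag):
    z=np.load(f'{tag}.npz'); d=z['d']; fx,fy,cx,cy=z['K']; E=np.array(z['E'])
    v,u=np.mgrid[:480,:640]
    c=np.stack([(u-cx)/fx*d,-(v-cy)/fy*d,-d,np.ones_like(d)],-1)
    W=(c@E.T)[...,:3]; W[d==0]=np.nan
    return z['rgb'],W
E
python3 - <<'E'
from h import *
for n in ('scene','side','wrist'):
    P=snap(n,n+'0'); print(n,{k:(np.round(v,2).tolist()) for k,v in P.items()})
print(manip.get_obs())
E
```

```text
scene {'fx': 619.32, 'fy': 619.32, 'cx': 315.88, 'cy': 237.7, 'extrinsics': [[0.86, -0.32, 0.39, 1061.94], [0.51, 0.52, -0.69, -1113.98], [0.01, 0.79, 0.61, 867.52], [0.0, 0.0, 0.0, 1.0]]}
side {'fx': 443.35, 'fy': 443.35, 'cx': 334.84, 'cy': 237.26, 'extrinsics': [[0.98, 0.16, -0.14, 399.18], [-0.21, 0.68, -0.7, -893.6], [-0.02, 0.72, 0.7, 732.55], [0.0, 0.0, 0.0, 1.0]]}
wrist {'fx': 360.75, 'fy': 360.75, 'cx': 316.22, 'cy': 234.16, 'extrinsics': [[0.38, -0.89, -0.26, 133.42], [0.92, 0.36, 0.11, 512.64], [-0.0, -0.29, 0.96, 371.5], [0.0, 0.0, 0.0, 1.0]]}
{'time_s': 0.15, 'joints': array([ 6.76090553e+01,  1.36736530e+01, -8.03334648e-01,  7.55840288e+01,
        4.87895402e-04,  8.99990544e+01]), 'joint_velocities': array([ 0.07204761, -0.10598069,  0.11120686, -0.06113925, -0.14935436,
        0.03718328]), 'joint_torque': array([ 1.72684558e-04, -5.39076805e+01,  3.46597588e+01,  1.44610941e-02,
        3.63870538e-05, -3.76527908e-05]), 'ee_pos': array([199.85974379, 485.12112962, 204.63697886]), 'eef_rot': array([-1.79938984e+02, -4.88902123e-04,  1.57610000e+02]), 'contact_force': array([-1.27986939,  0.25319534,  0.08142478]), 'wrist_torque': array([ 0.0413432 , -0.03321636,  0.00321823]), 'grip_width': 1.0006812035313746}
```

View pics/scene0.png

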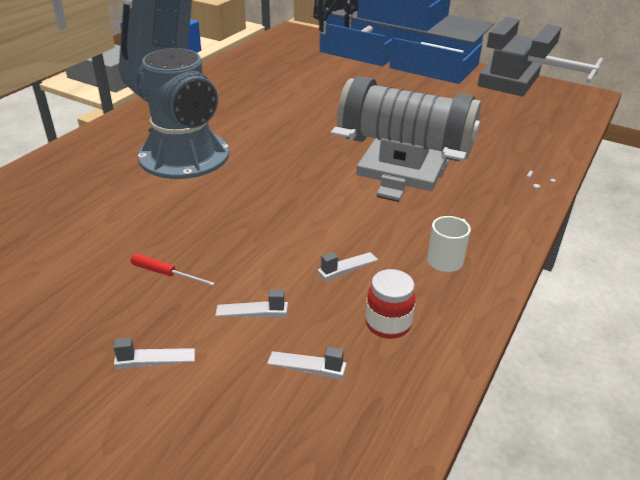

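Run:
```python
from h import *
rgb,W=load('scene0')
for n,(u,v) in dict(A=(329,258),B=(276,295),C=(124,344),D=(333,352),At=(375,260),Bt=(219,311),Ct=(192,356),Dt=(271,360),tin=(393,279),mug=(449,225),foot=(391,194),footroot=(395,180),drv=(155,265),drvtip=(212,283),baseL=(362,175),baseR=(433,182),wheelL=(350,105),wheelR=(463,125)).items(): print(n,np.round(W[v,u]))
im=cv2.resize(rgb[220:380,100:480],None,fx=2,fy=2,interpolation=2)
im2=cv2.resize(rgb[160:220,340:460],None,fx=4,fy=4,interpolation=2)
o=np.zeros((570,760,3),np.uint8);o[:320]=im;o[325:565,:480]=im2
cv2.imwrite('pics/crop1.png',o[:,:,::-1])
```

```text
A [ 592. -236.   49.]
B [ 561. -389.   51.]
C [ 405. -635.   54.]
D [ 725. -458.   50.]
At [ 654. -137.    0.]
Bt [ 461. -444.    4.]
Ct [ 489. -561.    1.]
Dt [ 618. -494.    0.]
tin [ 756. -287.  104.]
mug [771. -22.  69.]
foot [584.  92.  21.]
footroot [581. 116.  47.]
drv [ 275. -419.   23.]
drvtip [ 406. -394.   14.]
baseL [490. 118.  31.]
baseR [670. 141.  58.]
wheelL [439. 130. 208.]
wheelR [710. 174. 209.]
```

View pics/crop1.png

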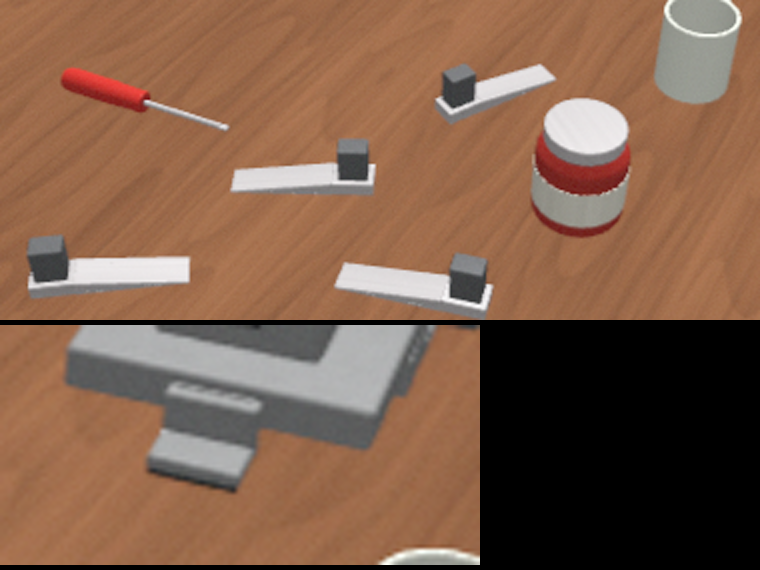

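View pics/side0.png

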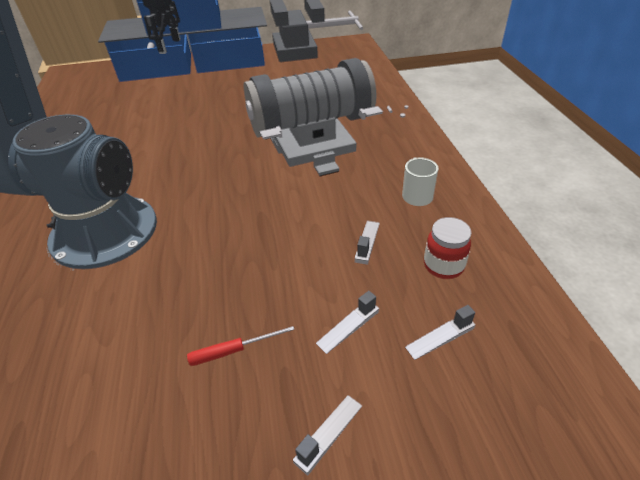

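```bash
cat >> h.py <<'E'
from scipy.spatial.transform import Rotation as Ro
def rel(*tg):
    """targets (x,y,z,yaw) tool down -> tool-frame shift cm + rotvec deg from the current pose"""
    o=manip.get_obs(); R=Ro.from_euler('xyz',o['eef_rot'],degrees=True); p=o['ee_pos']
    for t in tg:
        s=R.inv().apply(np.array(t[:3])-p)/10
        w=(R.inv()*Ro.from_euler('xyz',[180,0,t[3]],degrees=True)).as_rotvec(degrees=True)
        print(t,'->',np.round(s,2),np.round(w,2))
    print('now',np.round(o['time_s'],2),np.round(p,1),np.round(o['eef_rot'],2),np.round(o['joints'],1),'F',np.round(o['contact_force'],1),'g',round(o['grip_width'],3))
E
python3 - <<'E'
from h import *
rgb,W=load('scene0')
# shim A: pixels in window, above bench
w=W[235:285,312:385].reshape(-1,3); w=w[w[:,2]>4]; m=w[:,:2]
print('A pts',len(w),'max z',w[:,2].max())
r=cv2.minAreaRect(m.astype(np.float32)); print('rect',r)
b=w[w[:,2]>46]; print('block top',b.mean(0),b.min(0),b.max(0),len(b))
# lug top plateau/edge and base
w=W[165:205,365:450].reshape(-1,3)
f=w[(w[:,2]>17)&(w[:,2]<32)&(abs(w[:,0]-584)<50)&(w[:,1]<125)]; print('lug',len(f),f.min(0),f.max(0))
r=cv2.minAreaRect(f[:,:2].astype(np.float32)); print(r)
w=W[70:205,325:490].reshape(-1,3); w=w[w[:,2]>80]; print('grinder upper',cv2.minAreaRect(w[:,:2].astype(np.float32)),np.nanmax(w[:,2]))
rel((250,300,330,157.6),(300,60,330,187),(400,-150,330,220),(572,-200,260,279))
E
```

```text
A pts 944 max z 107.96321036918687
rect ((630.5343017578125, -217.32772827148438), (135.753173828125, 270.5036926269531), 24.95802116394043)
block top [ 668.81175788 -269.62568934   80.22887563] [ 574.11168946 -320.68183968   46.24136932] [ 747.65149525 -216.3040274   107.96321037] 288
lug 295 [542.89018767  71.43091127  17.10023344] [607.43306946 124.53336174  31.99868602]
((575.8883056640625, 99.7642593383789), (60.18718719482422, 47.75127029418945), 10.084927558898926)
grinder upper ((565.5699462890625, 188.66249084472656), (335.6081237792969, 190.0781707763672), 9.221146583557129) 253.85011396010384
(250, 300, 330, 157.6) -> [-11.69 -15.22 -12.52] [-0.06 -0.    0.01]
(300, 60, 330, 187) -> [-25.45 -35.51 -12.5 ] [-6.000e-02 -2.000e-02 -2.939e+01]
(400, -150, 330, 220) -> [-42.7  -51.11 -12.48] [-5.000e-02 -3.000e-02 -6.239e+01]
(572, -200, 260, 279) -> [-60.51 -49.18  -5.48] [-4.0000e-02 -6.0000e-02 -1.2139e+02]
now 0.15 [199.9 485.1 204.6] [-179.94   -0.    157.61] [67.6 13.7 -0.8 75.6  0.  90. ] F [-1.3  0.3  0.1] g 1.001
```

>>> {"method": "drive_tool", "body": {
  "commands": [
    {"x": -2,"y": -2.5,"z": -3},
    {"x": -4,"y": -5,"z": -6},
    {"x": -6,"y": -7.6,"z": -9},
    {"x": -8,"y": -10.2,"z": -12},
    {"x": -10,"y": -12.8,"z": -12.5},
    {"x": -11.7,"y": -15.2,"z": -12.5},
    {"x": -13.8,"y": -18,"z": -12.5,"wz": -4},
    {"x": -15.7,"y": -21,"z": -12.5,"wz": -8},
    {"x": -17.6,"y": -24,"z": -12.5,"wz": -12},
    {"x": -19.6,"y": -27,"z": -12.5,"wz": -16},
    {"x": -21.6,"y": -30,"z": -12.5,"wz": -20},
    {"x": -23.6,"y": -33,"z": -12.5,"wz": -25},
    {"x": -25.5,"y": -35.5,"z": -12.5,"wz": -29},
    {"x": -25.5,"y": -35.5,"z": -12.5,"wz": -29}
  ]
}}

```text
invalid input at $.commands[0]: expected keys x, y, z, wx, wy, wz, hand
```

Run:
```python
from h import *
rel((400,-150,330,215),(555,-295,230,238),(490,-300,260,238))
```

```text
(400, -150, 330, 215) -> [-42.7  -51.11 -12.48] [-6.000e-02 -3.000e-02 -5.739e+01]
(555, -295, 230, 238) -> [-62.55 -58.61  -2.47] [-5.000e-02 -4.000e-02 -8.039e+01]
(490, -300, 260, 238) -> [-56.73 -61.55  -5.47] [-5.000e-02 -4.000e-02 -8.039e+01]
now 0.15 [199.9 485.1 204.6] [-179.94   -0.    157.61] [67.6 13.7 -0.8 75.6  0.  90. ] F [-1.3  0.3  0.1] g 1.001
```

All keys are needed in each row.

>>> {"method": "drive_tool", "body": {
  "commands": [
    {"x": -2,"y": -2.5,"z": -3,"wx": 0,"wy": 0,"wz": 0,"hand": 0},
    {"x": -4,"y": -5,"z": -6,"wx": 0,"wy": 0,"wz": 0,"hand": 0},
    {"x": -6,"y": -7.6,"z": -9,"wx": 0,"wy": 0,"wz": 0,"hand": 0},
    {"x": -8,"y": -10.2,"z": -12,"wx": 0,"wy": 0,"wz": 0,"hand": 0},
    {"x": -10,"y": -12.8,"z": -12.5,"wx": 0,"wy": 0,"wz": 0,"hand": 0},
    {"x": -11.7,"y": -15.2,"z": -12.5,"wx": 0,"wy": 0,"wz": 0,"hand": 0},
    {"x": -13.8,"y": -18,"z": -12.5,"wx": 0,"wy": 0,"wz": -4,"hand": 0},
    {"x": -15.7,"y": -21,"z": -12.5,"wx": 0,"wy": 0,"wz": -8,"hand": 0},
    {"x": -17.6,"y": -24,"z": -12.5,"wx": 0,"wy": 0,"wz": -12,"hand": 0},
    {"x": -19.6,"y": -27,"z": -12.5,"wx": 0,"wy": 0,"wz": -16,"hand": 0},
    {"x": -21.6,"y": -30,"z": -12.5,"wx": 0,"wy": 0,"wz": -20,"hand": 0},
    {"x": -23.6,"y": -33,"z": -12.5,"wx": 0,"wy": 0,"wz": -25,"hand": 0},
    {"x": -25.5,"y": -35.5,"z": -12.5,"wx": 0,"wy": 0,"wz": -29,"hand": 0}
  ]
}}

```text
time_s: 1.45
ee_pos: [300.1, 58.3, 330.1]
eef_rot: [-179.9, -0.0, -173.2]
contact_force: [1.1, -0.5, -0.6]
grip_width: 0.999
```

Run:
```python
from h import *
rel((400,-150,300,215),(520,-280,240,238),(545,-310,230,238))
```

```text
(400, -150, 300, 215) -> [ -7.45 -21.86   3.03] [-6.00e-02 -2.00e-02 -2.82e+01]
(520, -280, 240, 238) -> [-17.83 -36.18   9.04] [-5.00e-02 -4.00e-02 -5.12e+01]
(545, -310, 230, 238) -> [-19.96 -39.46  10.05] [-5.00e-02 -4.00e-02 -5.12e+01]
now 1.45 [300.1  58.3 330.1] [-1.7994e+02 -1.0000e-02 -1.7320e+02] [11.1 -8.9 -6.6 92.4 -0.1  4.2] F [ 1.1 -0.5 -0.6] g 0.999
```

>>> {"method": "drive_tool", "body": {
  "commands": [
    {"x": -1.5,"y": -4.4,"z": 0.6,"wx": 0,"wy": 0,"wz": -5.5,"hand": 0},
    {"x": -3,"y": -8.8,"z": 1.2,"wx": 0,"wy": 0,"wz": -11,"hand": 0},
    {"x": -4.5,"y": -13.2,"z": 1.8,"wx": 0,"wy": 0,"wz": -16.5,"hand": 0},
    {"x": -6,"y": -17.6,"z": 2.4,"wx": 0,"wy": 0,"wz": -22,"hand": 0},
    {"x": -7.5,"y": -21.8,"z": 3,"wx": 0,"wy": 0,"wz": -28,"hand": 0},
    {"x": -10,"y": -25,"z": 4.5,"wx": 0,"wy": 0,"wz": -34,"hand": 0},
    {"x": -12.5,"y": -28.5,"z": 6,"wx": 0,"wy": 0,"wz": -40,"hand": 0},
    {"x": -15,"y": -32,"z": 7.5,"wx": 0,"wy": 0,"wz": -46,"hand": 0},
    {"x": -17.5,"y": -35.5,"z": 9,"wx": 0,"wy": 0,"wz": -51,"hand": 0},
    {"x": -19.5,"y": -38.5,"z": 10,"wx": 0,"wy": 0,"wz": -51,"hand": 0},
    {"x": -19.5,"y": -38.5,"z": 10,"wx": 0,"wy": 0,"wz": -51,"hand": 0},
    {"x": -19.5,"y": -38.5,"z": 10,"wx": 0,"wy": 0,"wz": -51,"hand": 0}
  ]
}}

```text
time_s: 2.65
ee_pos: [539.1, -301.3, 229.0]
eef_rot: [179.9, -0.1, -122.3]
contact_force: [-0.1, -0.1, 1.0]
grip_width: 1.001
```

Run:
```python
from h import *
snap('wrist','w1')
rgb,W=load('w1')
ok=(abs(W[...,0]-620)<75)&(abs(W[...,1]+190)<85)
b=ok&(W[...,2]>44)&(W[...,2]<60); p=W[b]; print('blocktop',len(p),p.min(0),p.max(0),cv2.minAreaRect(p[:,:2].astype(np.float32)))
s=ok&(W[...,2]>3.5)&(W[...,2]<60); p=W[s]; r=cv2.minAreaRect(p[:,:2].astype(np.float32)); print('shim',len(p),r); print(np.round(cv2.boxPoints(r)))
rel((592,-236,100,238))
```

```text
blocktop 582 [ 575.95052443 -249.04186872   44.00531906] [ 606.6201273  -215.18507361   52.8955244 ] ((591.3810424804688, -232.08192443847656), (30.763931274414062, 22.04166030883789), 63.12775802612305)
shim 2213 ((610.1085205078125, -195.25132751464844), (122.65278625488281, 30.071733474731445), 63.119083404541016)
[[ 569. -243.]
 [ 596. -257.]
 [ 651. -147.]
 [ 624. -134.]]
(592, -236, 100, 238) -> [-8.32 -1.05 12.99] [ 0.05 -0.05 -0.22]
now 2.7 [ 538.9 -300.8  230. ] [ 1.7995e+02 -5.0000e-02 -1.2222e+02] [-29.1  22.7  16.1  83.4  -0.  -86.9] F [-1.  -0.4 -0.1] g 0.999
```

View pics/w1.png

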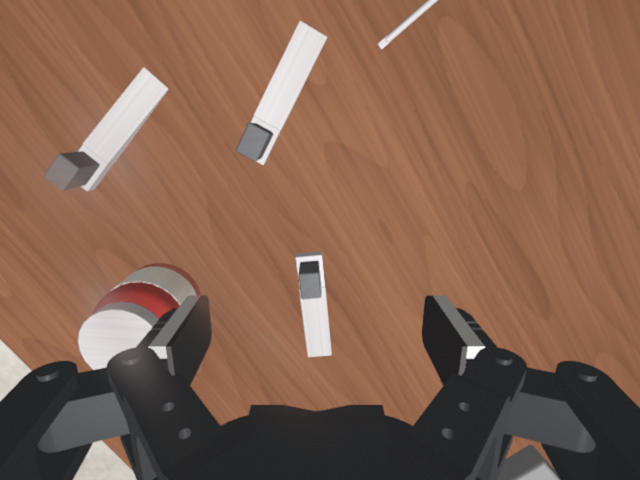

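>>> {"method": "drive_tool", "body": {
  "commands": [
    {"x": -3,"y": -0.3,"z": 3,"wx": 0,"wy": 0,"wz": -2,"hand": 0},
    {"x": -6,"y": -0.6,"z": 6,"wx": 0,"wy": 0,"wz": -4,"hand": 0},
    {"x": -8.6,"y": -0.78,"z": 9,"wx": 0,"wy": 0,"wz": -5.3,"hand": 0},
    {"x": -8.6,"y": -0.78,"z": 12,"wx": 0,"wy": 0,"wz": -5.3,"hand": 0},
    {"x": -8.6,"y": -0.78,"z": 14,"wx": 0,"wy": 0,"wz": -5.3,"hand": 0},
    {"x": -8.6,"y": -0.78,"z": 16,"wx": 0,"wy": 0,"wz": -5.3,"hand": 0},
    {"x": -8.6,"y": -0.78,"z": 18,"wx": 0,"wy": 0,"wz": -5.3,"hand": 0},
    {"x": -8.6,"y": -0.78,"z": 19.5,"wx": 0,"wy": 0,"wz": -5.3,"hand": 0},
    {"x": -8.6,"y": -0.78,"z": 20.5,"wx": 0,"wy": 0,"wz": -5.3,"hand": 0},
    {"x": -8.6,"y": -0.78,"z": 21.3,"wx": 0,"wy": 0,"wz": -5.3,"hand": 0},
    {"x": -8.6,"y": -0.78,"z": 21.3,"wx": 0,"wy": 0,"wz": -5.3,"hand": 0},
    {"x": -8.6,"y": -0.78,"z": 21.3,"wx": 0,"wy": 0,"wz": -5.3,"hand": 0}
  ]
}}

```text
time_s: 3.9
ee_pos: [591.4, -232.3, 17.7]
eef_rot: [180.0, -0.0, -116.9]
contact_force: [-0.0, 0.1, -0.5]
grip_width: 0.999
```

Run:
```python
from h import *
rel((591.4,-232.1,16,243.1))
```

```text
(591.4, -232.1, 16, 243.1) -> [-0.01  0.01  0.17] [ 0.   -0.04 -0.02]
now 3.9 [ 591.4 -232.3   17.7] [ 1.8000e+02 -4.0000e-02 -1.1692e+02] [-21.4  30.6  -3.   56.4  -0.  -84.5] F [-0.   0.1 -0.5] g 0.999
```

>>> {"method": "drive_tool", "body": {
  "commands": [
    {"x": 0,"y": 0,"z": 0.17,"wx": 0,"wy": 0,"wz": 0,"hand": 0.4},
    {"x": 0,"y": 0,"z": 0.17,"wx": 0,"wy": 0,"wz": 0,"hand": 0.6},
    {"x": 0,"y": 0,"z": 0.17,"wx": 0,"wy": 0,"wz": 0,"hand": 1},
    {"x": 0,"y": 0,"z": 0.17,"wx": 0,"wy": 0,"wz": 0,"hand": 1},
    {"x": 0,"y": 0,"z": 0.17,"wx": 0,"wy": 0,"wz": 0,"hand": 1},
    {"x": 0,"y": 0,"z": 0.17,"wx": 0,"wy": 0,"wz": 0,"hand": 1},
    {"x": 0,"y": 0,"z": 0.17,"wx": 0,"wy": 0,"wz": 0,"hand": 1},
    {"x": 0,"y": 0,"z": 0.17,"wx": 0,"wy": 0,"wz": 0,"hand": 1}
  ]
}}

```text
time_s: 4.7
ee_pos: [591.5, -232.3, 16.3]
eef_rot: [-180.0, -0.0, -116.9]
contact_force: [-0.9, 0.8, 5.4]
grip_width: 0.238
```

Run:
```python
from h import *
for tag in ('scene0','side0'):
    rgb,W=load(tag); p=W.reshape(-1,3); p=p[np.isfinite(p[:,0])]
    p=p[(abs(p[:,0]-570)<230)&(abs(p[:,1]-180)<160)&(p[:,2]>3)&(p[:,2]<265)]
    up=p[p[:,2]>90]; print(tag,'upper',cv2.minAreaRect(up[:,:2].astype(np.float32)))
    for yaw in (9.2,):
        a=np.radians(yaw); ex=np.array([np.cos(a),np.sin(a)]); ey=np.array([-np.sin(a),np.cos(a)])
        X=p[:,:2]@ex; Y=p[:,:2]@ey
        y0=np.percentile(Y[(p[:,2]>14)&(p[:,2]<60)],0.3)
        print('front Y min',y0)
        for lo in range(-4,40,4):
            m=(p[:,2]>14)&(p[:,2]<60)&(Y>=y0+lo)&(Y<y0+lo+4)
            if m.sum(): print(lo,m.sum(),'X',np.round(np.percentile(X[m],[2,98]),1),'z',np.round(np.percentile(p[m,2],[2,50,98]),1))
        # front edge direction
        m=(p[:,2]>16)&(p[:,2]<40); bins=np.arange(X[m&(Y<y0+15)].min(),X[m&(Y<y0+15)].max(),6)
        e=np.array([(b+3,np.percentile(Y[m&(X>=b)&(X<b+6)],3)) for b in bins if (m&(X>=b)&(X<b+6)).sum()>3]); print('edge',np.round(e,1).tolist())
        # base front edge (z 30-60, Y>y0+35)
        m=(p[:,2]>25)&(p[:,2]<62)&(abs(X-X[Y<y0+10].mean())>40)
        bx=np.arange(X[m].min()+3,X[m].max()-3,10); e=np.array([(b+5,np.percentile(Y[m&(X>=b)&(X<b+10)],3)) for b in bx if (m&(X>=b)&(X<b+10)).sum()>5]);print('base',np.round(e,1).tolist())
```

```text
scene0 upper ((565.5699462890625, 188.66249084472656), (335.6081237792969, 190.0781707763672), 9.221146583557129)
front Y min -15.341172682221115
-4 7 X [557.8 609.9] z [15.5 20.5 23.2]
0 28 X [562.5 609.6] z [14.5 20.1 26.5]
4 38 X [556.7 612. ] z [14.5 18.6 26.3]
8 34 X [558.8 612.3] z [15.4 21.6 25.1]
12 20 X [556.8 614.2] z [17.6 22.  25.1]
16 28 X [557.5 611. ] z [19.4 22.8 27.1]
20 17 X [555.6 611. ] z [21.  22.4 24.2]
24 17 X [566.6 613.5] z [15.9 22.1 25.6]
28 35 X [556.6 608.7] z [20.  22.7 47.9]
32 92 X [556.1 613.9] z [18.4 33.8 51.4]
36 131 X [556.5 612.1] z [21.  36.5 51.9]
edge [[558.0, -12.7], [564.0, -10.1], [570.0, -14.2], [576.0, -13.0], [582.0, -14.7], [588.0, -13.8], [594.0, -14.8], [600.0, -14.5], [606.0, -11.3], [612.0, -11.2]]
base [[493.0, 29.3], [503.0, 31.2], [513.0, 29.6], [523.0, 28.7], [533.0, 30.0], [543.0, 30.1], [623.0, 29.0], [633.0, 29.7], [643.0, 30.2], [653.0, 27.8], [663.0, 28.8], [673.0, 29.4], [683.0, 31.8]]
side0 upper ((560.89208984375, 192.12181091308594), (335.5314025878906, 185.81150817871094), 9.302393913269043)
front Y min -12.62648698077722
-4 4 X [578.9 597.4] z [18.9 19.3 24. ]
0 48 X [558.2 614.5] z [14.4 20.9 27.4]
4 34 X [558.6 613.3] z [14.8 20.2 26.2]
8 17 X [558.7 610.9] z [18.2 24.1 27.7]
12 21 X [557.4 605.5] z [20.1 23.7 26. ]
16 17 X [559.8 616.5] z [20.9 24.1 26.9]
20 22 X [556.9 610.1] z [19.7 24.3 25.9]
24 24 X [558.2 613.8] z [20.5 24.8 26.5]
28 24 X [557.4 612. ] z [19.9 25.2 52.8]
32 117 X [559.4 614.5] z [22.9 36.3 51.7]
36 88 X [557.7 616.6] z [25.9 41.7 53.8]
edge [[559.5, -10.2], [565.5, -10.0], [571.5, -11.2], [577.5, -9.9], [583.5, -10.4], [589.5, -11.1], [595.5, -13.0], [601.5, -10.9], [607.5, -9.0], [613.5, -10.0]]
base [[494.6, 32.8], [504.6, 32.5], [514.6, 32.7], [524.6, 33.3], [534.6, 33.0], [544.6, 31.7], [554.6, 22.0], [564.6, 5.7], [644.6, 33.3], [654.6, 30.8], [664.6, 32.6], [674.6, 31.1], [684.6, 32.3]]
```

Run:
```python
from h import *
rel((591.5,-232.3,30,243.1),(604.8,-69.2,30,279.2),(604.8,-69.2,16.4,279.2))
```

```text
(591.5, -232.3, 30, 243.1) -> [-0.   -0.   -1.37] [-0.02 -0.04 -0.02]
(604.8, -69.2, 30, 279.2) -> [-15.15   6.19  -1.38] [ -0.    -0.05 -36.12]
(604.8, -69.2, 16.4, 279.2) -> [-15.15   6.19  -0.02] [ -0.    -0.05 -36.12]
now 4.7 [ 591.5 -232.3   16.3] [-1.7998e+02 -4.0000e-02 -1.1692e+02] [-21.4  30.7  -3.1  56.2  -0.  -84.5] F [-0.9  0.8  5.4] g 0.238
```

>>> {"method": "drive_tool", "body": {
  "commands": [
    {"x": 0,"y": 0,"z": -0.5,"wx": 0,"wy": 0,"wz": 0,"hand": 1},
    {"x": 0,"y": 0,"z": -1.0,"wx": 0,"wy": 0,"wz": 0,"hand": 1},
    {"x": -0.7,"y": 0.3,"z": -1.4,"wx": 0,"wy": 0,"wz": -1.5,"hand": 1},
    {"x": -2.2,"y": 0.9,"z": -1.4,"wx": 0,"wy": 0,"wz": -5,"hand": 1},
    {"x": -4,"y": 1.6,"z": -1.4,"wx": 0,"wy": 0,"wz": -9.5,"hand": 1},
    {"x": -6,"y": 2.4,"z": -1.4,"wx": 0,"wy": 0,"wz": -14,"hand": 1},
    {"x": -8,"y": 3.2,"z": -1.4,"wx": 0,"wy": 0,"wz": -19,"hand": 1},
    {"x": -10,"y": 4,"z": -1.4,"wx": 0,"wy": 0,"wz": -24,"hand": 1},
    {"x": -12,"y": 4.9,"z": -1.4,"wx": 0,"wy": 0,"wz": -28.5,"hand": 1},
    {"x": -13.6,"y": 5.5,"z": -1.4,"wx": 0,"wy": 0,"wz": -32.5,"hand": 1},
    {"x": -14.7,"y": 6,"z": -1.4,"wx": 0,"wy": 0,"wz": -35,"hand": 1},
    {"x": -15.15,"y": 6.2,"z": -1.4,"wx": 0,"wy": 0,"wz": -36.1,"hand": 1},
    {"x": -15.15,"y": 6.2,"z": -1.4,"wx": 0,"wy": 0,"wz": -36.1,"hand": 1},
    {"x": -15.15,"y": 6.2,"z": -1.4,"wx": 0,"wy": 0,"wz": -36.1,"hand": 1}
  ]
}}

```text
time_s: 6.1
ee_pos: [604.7, -69.6, 30.2]
eef_rot: [180.0, -0.1, -80.9]
contact_force: [-0.5, -0.2, -1.4]
grip_width: 0.233
```

Run:
```python
from h import *
rel((604.8,-69.2,16.5,279.2))
snap('scene','s2'); snap('side','d2')
a=np.radians(9.2); ex=np.array([np.cos(a),np.sin(a)]); ey=np.array([-np.sin(a),np.cos(a)])
for t in ('s2','d2'):
    rgb,W=load(t); X=W[...,:2]@ex; Y=W[...,:2]@ey
    m=(abs(X-586)<60)&(Y>-150)&(Y<-30)&(W[...,2]>6)&(W[...,2]<30); p=np.stack([X[m],Y[m],W[...,2][m]],1)
    for lo in range(-130,-30,15):
        q=p[(p[:,1]>=lo)&(p[:,1]<lo+15)]
        if len(q)>3: print(t,lo,len(q),np.round(np.percentile(q[:,0],[3,97]),1),'z',np.round(np.percentile(q[:,2],[5,50,95]),1))
a=load('s2')[0][150:300,300:500]; b=load('d2')[0][130:280,260:460]
cv2.imwrite('pics/c2.png',np.hstack([cv2.resize(i,(400,300),interpolation=2) for i in (a,b)])[:,:,::-1])
```

```text
(604.8, -69.2, 16.5, 279.2) -> [-0.04 -0.01  1.37] [ 0.01 -0.06 -0.08]
now 6.1 [604.7 -69.6  30.2] [ 1.7999e+02 -6.0000e-02 -8.0880e+01] [-6.500e+00  2.770e+01 -6.200e+00  5.610e+01 -1.000e-01 -1.057e+02] F [-0.5 -0.2 -1.4] g 0.233
s2 -130 17 [591.7 599.1] z [13.6 23.4 26.4]
s2 -115 15 [593.2 599.4] z [15.6 21.1 25. ]
s2 -100 8 [593.4 598.9] z [15.1 20.7 23.3]
s2 -85 20 [569.1 598.8] z [12.9 18.2 22.1]
s2 -70 14 [586.1 598.6] z [15.2 17.8 20.5]
d2 -130 23 [571.5 582.3] z [18.6 26.6 29.1]
d2 -115 21 [571.1 583.7] z [16.1 25.  27.5]
d2 -100 25 [571.4 586.9] z [17.2 22.9 25.7]
d2 -85 24 [571.3 590.6] z [19.4 21.5 23.5]
d2 -70 17 [572.1 584.8] z [16.3 20.2 21.7]
d2 -55 12 [572.4 585.3] z [16.7 18.3 19.3]
```

View pics/c2.png

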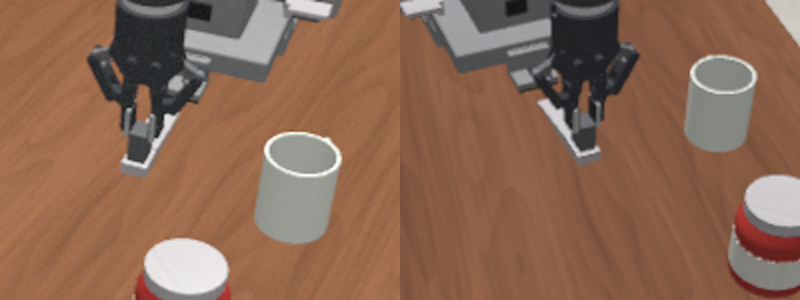

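>>> {"method": "drive_tool", "body": {
  "commands": [
    {"x": 0,"y": 0,"z": 0.6,"wx": 0,"wy": 0,"wz": -0.1,"hand": 1},
    {"x": 0,"y": 0,"z": 1.1,"wx": 0,"wy": 0,"wz": -0.1,"hand": 1},
    {"x": 0,"y": 0,"z": 1.37,"wx": 0,"wy": 0,"wz": -0.1,"hand": 1},
    {"x": 0,"y": 0,"z": 1.37,"wx": 0,"wy": 0,"wz": -0.1,"hand": 1},
    {"x": 0,"y": 0,"z": 1.37,"wx": 0,"wy": 0,"wz": -0.1,"hand": 1}
  ]
}}

```text
time_s: 6.7
ee_pos: [604.5, -70.2, 16.4]
eef_rot: [180.0, -0.1, -80.8]
contact_force: [-0.4, -0.9, 0.6]
grip_width: 0.24
```

Run:
```python
from h import *
rel((604.8,-69.2,16.5,279.2))
```

```text
(604.8, -69.2, 16.5, 279.2) -> [-0.09 -0.05 -0.01] [ 0.04 -0.06 -0.02]
now 6.7 [604.5 -70.2  16.4] [ 1.7996e+02 -6.0000e-02 -8.0820e+01] [-6.600e+00  2.840e+01 -7.200e+00  5.440e+01 -1.000e-01 -1.058e+02] F [-0.4 -0.9  0.6] g 0.24
```

>>> {"method": "drive_tool", "body": {
  "commands": [
    {"x": -0.5,"y": -0.05,"z": 0,"wx": 0,"wy": 0,"wz": 0,"hand": 1},
    {"x": -1,"y": -0.05,"z": 0,"wx": 0,"wy": 0,"wz": 0,"hand": 1},
    {"x": -1.5,"y": -0.05,"z": 0,"wx": 0,"wy": 0,"wz": 0,"hand": 1},
    {"x": -2,"y": -0.05,"z": 0,"wx": 0,"wy": 0,"wz": 0,"hand": 1},
    {"x": -2.5,"y": -0.05,"z": 0,"wx": 0,"wy": 0,"wz": 0,"hand": 1},
    {"x": -3,"y": -0.05,"z": 0,"wx": 0,"wy": 0,"wz": 0,"hand": 1},
    {"x": -3.5,"y": -0.05,"z": 0,"wx": 0,"wy": 0,"wz": 0,"hand": 1},
    {"x": -4,"y": -0.05,"z": 0,"wx": 0,"wy": 0,"wz": 0,"hand": 1},
    {"x": -4.5,"y": -0.05,"z": 0,"wx": 0,"wy": 0,"wz": 0,"hand": 1},
    {"x": -5,"y": -0.05,"z": 0,"wx": 0,"wy": 0,"wz": 0,"hand": 1}
  ]
}}

```text
time_s: 7.7
ee_pos: [597.0, -20.3, 16.4]
eef_rot: [180.0, -0.1, -80.8]
contact_force: [-0.1, -1.2, -0.2]
grip_width: 0.232
```

>>> {"method": "drive_tool", "body": {
  "commands": [
    {"x": -0.2,"y": 0,"z": 0,"wx": 0,"wy": 0,"wz": 0,"hand": 1},
    {"x": -0.4,"y": 0,"z": 0,"wx": 0,"wy": 0,"wz": 0,"hand": 1},
    {"x": -0.6,"y": 0,"z": 0,"wx": 0,"wy": 0,"wz": 0,"hand": 1},
    {"x": -0.8,"y": 0,"z": 0,"wx": 0,"wy": 0,"wz": 0,"hand": 1},
    {"x": -1.0,"y": 0,"z": 0,"wx": 0,"wy": 0,"wz": 0,"hand": 1}
  ]
}}

```text
time_s: 8.2
ee_pos: [595.4, -10.4, 16.4]
eef_rot: [180.0, -0.1, -80.8]
contact_force: [0.8, -1.6, 0.9]
grip_width: 0.236
```

>>> {"method": "drive_tool", "body": {
  "commands": [
    {"x": -0.2,"y": 0,"z": 0,"wx": 0,"wy": 0,"wz": 0,"hand": 1},
    {"x": -0.4,"y": 0,"z": 0,"wx": 0,"wy": 0,"wz": 0,"hand": 1},
    {"x": -0.6,"y": 0,"z": 0,"wx": 0,"wy": 0,"wz": 0,"hand": 1}
  ]
}}

```text
time_s: 8.5
ee_pos: [594.4, -4.4, 16.4]
eef_rot: [180.0, -0.1, -80.8]
contact_force: [1.0, -2.8, 0.5]
grip_width: 0.237
```

>>> {"method": "drive_tool", "body": {
  "commands": [
    {"x": -0.15,"y": 0,"z": 0,"wx": 0,"wy": 0,"wz": 0,"hand": 1},
    {"x": -0.3,"y": 0,"z": 0,"wx": 0,"wy": 0,"wz": 0,"hand": 1}
  ]
}}

```text
time_s: 8.7
ee_pos: [593.9, -1.3, 16.3]
eef_rot: [180.0, -0.1, -80.8]
contact_force: [0.2, -2.0, 0.3]
grip_width: 0.232
```

>>> {"method": "drive_tool", "body": {
  "commands": [
    {"x": -0.15,"y": 0,"z": 0,"wx": 0,"wy": 0,"wz": 0,"hand": 1},
    {"x": -0.3,"y": 0,"z": 0,"wx": 0,"wy": 0,"wz": 0,"hand": 1}
  ]
}}

```text
time_s: 8.9
ee_pos: [593.4, 1.8, 16.4]
eef_rot: [180.0, -0.1, -80.8]
contact_force: [0.2, -1.6, 0.5]
grip_width: 0.236
```

>>> {"method": "drive_tool", "body": {
  "commands": [
    {"x": -0.15,"y": 0,"z": 0,"wx": 0,"wy": 0,"wz": 0,"hand": 1},
    {"x": -0.3,"y": 0,"z": 0,"wx": 0,"wy": 0,"wz": 0,"hand": 1}
  ]
}}

```text
time_s: 9.1
ee_pos: [592.9, 4.9, 16.4]
eef_rot: [180.0, -0.1, -80.8]
contact_force: [-0.1, -1.7, 0.4]
grip_width: 0.238
```

>>> {"method": "drive_tool", "body": {
  "commands": [
    {"x": -0.15,"y": 0,"z": 0,"wx": 0,"wy": 0,"wz": 0,"hand": 1},
    {"x": -0.3,"y": 0,"z": 0,"wx": 0,"wy": 0,"wz": 0,"hand": 1}
  ]
}}

```text
time_s: 9.3
ee_pos: [592.4, 7.9, 16.4]
eef_rot: [180.0, -0.1, -80.8]
contact_force: [0.1, -2.1, 1.6]
grip_width: 0.237
```

>>> {"method": "drive_tool", "body": {
  "commands": [
    {"x": -0.15,"y": 0,"z": 0,"wx": 0,"wy": 0,"wz": 0,"hand": 1},
    {"x": -0.3,"y": 0,"z": 0,"wx": 0,"wy": 0,"wz": 0,"hand": 1}
  ]
}}

```text
time_s: 9.5
ee_pos: [592.0, 10.6, 16.4]
eef_rot: [180.0, -0.1, -80.8]
contact_force: [0.0, -4.3, -0.3]
grip_width: 0.232
```

>>> {"method": "drive_tool", "body": {
  "commands": [
    {"x": -0.15,"y": 0,"z": 0,"wx": 0,"wy": 0,"wz": 0,"hand": 1},
    {"x": -0.3,"y": 0,"z": 0,"wx": 0,"wy": 0,"wz": 0,"hand": 1}
  ]
}}

```text
time_s: 9.7
ee_pos: [591.6, 13.2, 16.4]
eef_rot: [180.0, -0.2, -80.9]
contact_force: [1.7, -5.9, 0.6]
grip_width: 0.235
```

>>> {"method": "drive_tool", "body": {
  "commands": [
    {"x": -0.1,"y": 0,"z": 0,"wx": 0,"wy": 0,"wz": 0,"hand": 1},
    {"x": -0.22,"y": 0,"z": 0,"wx": 0,"wy": 0,"wz": 0,"hand": 1}
  ]
}}

```text
time_s: 9.9
ee_pos: [591.3, 14.7, 16.5]
eef_rot: [180.0, -0.3, -80.9]
contact_force: [0.7, -7.6, -0.3]
grip_width: 0.238
```

Run:
```python
from h import *
rel((591,15,16.4,279.2)); snap('wrist','w3'); rel();
```

```text
(591, 15, 16.4, 279.2) -> [-0.03  0.03  0.01] [ 0.03 -0.25 -0.09]
now 9.9 [591.3  14.7  16.5] [179.97  -0.25 -80.89] [  1.6  26.9  -9.9  53.2  -0.3 -97.5] F [ 0.7 -7.6 -0.3] g 0.238
now 9.95 [591.3  14.9  16.4] [179.97  -0.25 -80.89] [  1.6  26.9  -9.9  53.2  -0.2 -97.5] F [ 1.2 -6.  -0.6] g 0.236
```

>>> {"method": "drive_tool", "body": {
  "commands": [
    {"x": -0.1,"y": 0,"z": 0,"wx": 0,"wy": 0,"wz": 0,"hand": 1},
    {"x": -0.2,"y": 0,"z": 0,"wx": 0,"wy": 0,"wz": 0,"hand": 1}
  ]
}}

```text
time_s: 10.15
ee_pos: [591.1, 16.0, 16.5]
eef_rot: [180.0, -0.3, -80.9]
contact_force: [0.8, -8.6, 1.5]
grip_width: 0.234
```

>>> {"method": "drive_tool", "body": {
  "commands": [
    {"x": 0,"y": 0,"z": 0,"wx": 0,"wy": 0,"wz": 0,"hand": 0.7},
    {"x": 0,"y": 0,"z": 0,"wx": 0,"wy": 0,"wz": 0,"hand": 0.5},
    {"x": 0,"y": 0,"z": 0,"wx": 0,"wy": 0,"wz": 0,"hand": 0.3},
    {"x": 0,"y": 0,"z": 0,"wx": 0,"wy": 0,"wz": 0,"hand": 0.1},
    {"x": 0,"y": 0,"z": 0,"wx": 0,"wy": 0,"wz": 0,"hand": 0},
    {"x": 0,"y": 0,"z": 0,"wx": 0,"wy": 0,"wz": 0,"hand": 0},
    {"x": 0,"y": 0,"z": 0,"wx": 0,"wy": 0,"wz": 0,"hand": 0}
  ]
}}

```text
time_s: 10.85
ee_pos: [591.1, 16.0, 16.5]
eef_rot: [180.0, -0.3, -80.9]
contact_force: [-0.2, 0.5, -0.1]
grip_width: 1.002
```

>>> {"method": "drive_tool", "body": {
  "commands": [
    {"x": 0,"y": 0,"z": -1,"wx": 0,"wy": 0,"wz": 0,"hand": 0},
    {"x": 0,"y": 0,"z": -3,"wx": 0,"wy": 0,"wz": 0,"hand": 0},
    {"x": 0,"y": 0,"z": -6,"wx": 0,"wy": 0,"wz": 0,"hand": 0},
    {"x": 2,"y": 0,"z": -9,"wx": 0,"wy": 0,"wz": 0,"hand": 0},
    {"x": 5,"y": 0,"z": -12,"wx": 0,"wy": 0,"wz": 0,"hand": 0},
    {"x": 8,"y": 0,"z": -15,"wx": 0,"wy": 0,"wz": 0,"hand": 0},
    {"x": 11,"y": 0,"z": -18,"wx": 0,"wy": 0,"wz": 0,"hand": 0},
    {"x": 14,"y": 0,"z": -20,"wx": 0,"wy": 0,"wz": 0,"hand": 0},
    {"x": 14,"y": 0,"z": -20,"wx": 0,"wy": 0,"wz": 0,"hand": 0}
  ]
}}

```text
time_s: 11.75
ee_pos: [614.7, -124.5, 221.2]
eef_rot: [-179.7, -0.5, -81.1]
contact_force: [0.4, -0.1, 0.6]
grip_width: 0.999
```

Run:
```python
from h import *
rel(); snap('scene','s4'); snap('side','d4')
a=np.radians(9.2); ex=np.array([np.cos(a),np.sin(a)]); ey=np.array([-np.sin(a),np.cos(a)])
for t in ('s4','d4'):
    rgb,W=load(t); X=W[...,:2]@ex; Y=W[...,:2]@ey
    m=(abs(X-586)<40)&(Y>-120)&(Y<-15)&(W[...,2]>5)&(W[...,2]<60); p=np.stack([X[m],Y[m]],1).astype(np.float32)
    print(t,m.sum(),cv2.minAreaRect(p),np.percentile(p,1,axis=0),np.percentile(p,99,axis=0))
    b=m&(W[...,2]>46); q=np.stack([X[b],Y[b]],1).astype(np.float32); print('block',b.sum(),cv2.minAreaRect(q))
a=load('s4')[0][130:305,300:500]; b=load('d4')[0][110:285,260:460]
cv2.imwrite('pics/c4.png',np.hstack([cv2.resize(i,(400,350),interpolation=2) for i in (a,b)])[:,:,::-1])
```

```text
now 11.75 [ 614.7 -124.5  221.2] [-179.72   -0.51  -81.11] [ -11.2   23.4   15.9   82.    -0.4 -110.1] F [ 0.4 -0.1  0.6] g 0.999
s4 344 ((577.5931396484375, -58.12485122680664), (94.0709457397461, 53.02729034423828), 82.31875610351562) [ 570.159    -101.102936] [599.72455  -15.978794]
block 81 ((585.5771484375, -82.150634765625), (21.682069778442383, 35.129249572753906), 0.7341760396957397)
d4 325 ((595.8714599609375, -61.723873138427734), (91.41578674316406, 49.26582717895508), 89.50849151611328) [571.5915  -99.96844] [601.777    -17.942648]
block 78 ((586.8021240234375, -77.84934997558594), (31.948646545410156, 21.55896759033203), 87.23043823242188)
```

View pics/c4.png

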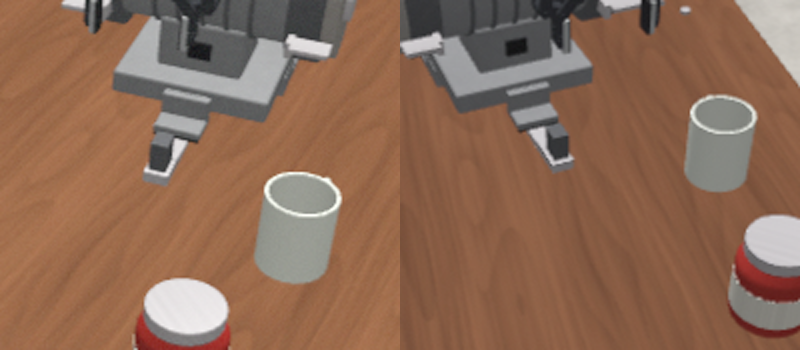

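```bash
python3 -c "
from rig import manip
print(manip.finish_job())"
```

```text
the job is handed in; nothing more can be done
None
```

The shim is under the middle of the unbolted foot, flat and square. I let go of it, backed the arm clear and handed the job in at about 12 s.

- **Which shim:** I took the one farthest to the robot's left. Its grip block was near (591, -232) mm; the other three were 150 mm or more further right.
- **Sliding it in:** I carried the shim about 14 mm clear of the bench to a point in front of the foot, set it down, then slid it in. The push was about 1.5 to 2 N while the shim slid free. It rose steadily once it met the foot, to 8.6 N over about the last 7 mm (8 N is about right).
- **Last checks:** After release, the wrist force was about 0 N. Both fixed cameras put the grip block within about 1 mm of the foot's centreline, square to within about 3° (limited by camera noise), and where I had released it. In those views the tin and mug look untouched. The screwdriver was outside them, but the arm never went near it.
- **Not measured:** I could not measure the load on the foot directly. From the travel after contact I estimate about 5 N, inside the 3 to 12 N range, with an uncertainty of 1 to 2 N.

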